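# Load a slide block into a checking fixture under its leaf spring

## Task

Load the slide block that stands in the channel of the checking fixture, on the sprung ejector bar: with your fingertips on its low tail, press it down hard on to the bed and, keeping the pressure on, slide it under the bridge and its leaf spring until its nose is fully home against the end stop and the leaf spring holds it flat. Do not grip or lift the block, and do not disturb the other gauges and tools. Finish with the robot clear of everything.

Things in the scene. Friction and masses are not known exactly. Their poses are not given: they have to be found in the camera images.
- fixture: fixed checking fixture on a steel base 330 x 180 x 20 mm. Origin on the table under the channel's centre line; x along the channel in the loading direction (open end to end stop), y across, z up. Base from x = -95 to +235 mm. The channel's bed is the base's top, 20 mm above the table. Two dark side guides 12 mm high, 42 mm apart, x = -89 to +130 mm. A dial indicator behind the stop rises 34 mm over the bed
- stop_face (a point): point on the bed (20 mm above the table) at the foot of the end stop's face, mid-channel, 130 mm along the fixture's x; axes as the fixture's. The block is home when its nose touches this face. The stop is 20 mm thick, 70 mm wide, 26 mm high
- bridge_mid (a point): middle of the lower front edge of the dark steel bridge across the channel, 68 mm along the fixture's x, 17.5 mm above the bed. The bridge is 22 mm long (x = 68 to 90 mm), 106 mm wide, its top 31.5 mm above the bed. A block flat on the bed clears it by 3.5 mm; a block on the raised ejector bar butts against it and passes only when pressed down by 4 mm or more
- slide_block: workpiece, an aluminium block (about 0.2 kg) 120 long (x) x 40 wide x 14 mm. A cross shoulder 12 mm long, 8 mm high, full width, stands on it from 20 to 8 mm behind its middle; behind it the low tail (40 mm), ahead the tongue (68 mm). Origin: middle of the underside; x to the nose, z up. It starts level on the raised ejector bar, underside 7 mm above the bed. 1 mm play to each side guide; oiled, friction about 0.25
- block_tail (a point): middle of the top face of the block's tail, where fingertips press: 40 mm behind the block's middle, 14 mm above its underside, 20 mm behind the shoulder's rear face; axes as the block's
- block_nose (a point): lower edge of the block's nose, mid-width: 60 mm ahead of the block's middle, at its underside. At the start it is 8 to 16 mm short of the bridge and 70 to 78 mm short of the end stop
- ejector (a joint): travel of the sprung brass ejector bar in the bed, 186 x 30 mm (fixture x -60 to +126 mm), which stays level: 0 m = up, 7 mm above the bed; 0.007 = flush with the bed. Its spring pushes the block up with 10 N at the top, 13 N when flush, until the leaf spring on the block's nose is stronger and holds it down on the bed
- leaf (a joint): lift of the leaf spring, a steel strip 24 mm wide fixed under the bridge, sloping down towards the stop to its toe 117 mm along the fixture's x: 0 rad = free, toe 9 mm above the bed; about 0.12 when it rides on the tongue of a block flat on the bed, pressing it down with about 15 N. It touches a pressed-down block from 38 mm before home
- ring_gauge: bystander: a steel ring gauge, 34 mm across and 12 mm high, standing on the fixture's base to the left (+y) of the channel; origin at the middle of its underside
- plug_gauge: bystander: an upright plug gauge, 20 mm across and 52 mm high, standing on the fixture's base to the right (-y) of the channel; origin at the middle of its underside
- spare_block: bystander: a second slide block like the workpiece, lying on the table well away from the fixture; origin at the middle of its underside
- v_block: bystander: a steel V-block 60 x 45 x 41 mm on the table; origin at the middle of its underside
- micrometer: bystander: a micrometer with a green frame lying on the table, about 155 x 60 x 17 mm; origin between its anvil and its spindle
- hex_driver: bystander: a screwdriver lying on the table; origin under its middle
- setting_disc: bystander: a steel setting disc 60 mm across and 20 mm high lying on the table; origin at the middle of its underside
Things that resemble listed ones, but are neither listed nor needed, are in the scene too. Leave any black or red look-alike of the slide_block alone.

How it is judged (in metres and radians):
On the way, in this order (a step that is already met when the one before it is completed fails the run):
1. the fingers press the block down and its nose goes in under the bridge (contact force between the fingers and slide_block above 5 N and x of block_nose in the frame of stop_face above -0.058 m and z of block_nose in the frame of stop_face below 0.004 m), for 0.05 s.
2. the fingers still press the block down as its nose passes under the leaf spring, more than 8 mm short of the stop (contact force between the fingers and slide_block above 5 N and x of block_nose in the frame of stop_face below -0.008 m and z of block_nose in the frame of stop_face below 0.003 m and value of joint leaf above 0.05 rad), for 0.05 s.
3. the block is home against the end stop, flat under the leaf spring (x of block_nose in the frame of stop_face above -0.003 m and z of block_nose in the frame of stop_face below 0.002 m and angle between slide_block's own z axis and vertical below 0.03 rad and value of joint leaf above 0.07 rad), for 0.1 s.
At the end, for the whole second after the job is handed in: the block lies flat on the bed (nose within 2 mm of it, tilt below 0.03 rad), its nose within 3 mm of the end stop, the leaf spring riding on its tongue (leaf above 0.07 rad), the block at rest and released (all of step 3 and linear speed of slide_block below 0.01 m/s); the robot touches nothing.
It fails at once if the block is lifted or carried (its middle more than 13 mm above the bed, 6 mm above where it starts) (z of slide_block in the frame of stop_face above 0.013 m).
It fails at once if a bystander is moved by more than 15 mm (distance of any of ring_gauge, plug_gauge, spare_block, v_block, micrometer, hex_driver, setting_disc from where it was at the start of the episode above 0.015 m).
It also fails if it takes over 35 s, if anything falls off the work surface, if the arm or the gripper's body presses on something with over 40 N, if the wrist force passes 120 N, or if a joint passes its speed limit or range.

## Robot

A 7-joint arm with a two-finger parallel gripper is mounted at the origin on the work surface. World frame = base frame: x ahead of the robot, y to its left, z up, the work surface at z = 0. Lengths are in m, angles in degrees, forces in N, time in s.
With the tool pointing down it reaches from about 0.425 to 0.875 m from the base axis. Payload 4.7 kg.
Tool frame: the origin (TCP) lies at the very end of the fingers, on their centre line; the grasp point (between the pads) lies 19 mm behind it; z points along the fingers, y is the direction in which the jaws open and shut (so a half turn about z gives the same grasp; the last joint's range is limited). The gripper opens to 87 mm and grips with 3 to 60 N. Pads are 19 mm wide; open, the fingers measure 117 mm over their backs; the gripper's body (75 mm by 190 mm) begins 51 mm behind the grasp point.
Start: joints at [-63.478, 18.392, -4.016, 83.108, 1.295, 78.541, -3.26], TCP at [0.282, 0.586, 0.223] pointing down, gripper open.
Joint ranges: [-163.93, 163.93], [-17.29, 119.83], [-79.2, 71.16], [3.27, 140.29], [-89.18, 269.18], [5.43, 117.66], [-154.24, 154.24]. Speed limits (degrees/s): [147.25, 147.25, 180, 180, 180, 180, 180].

## Interface

Orientations are given as [roll, pitch, yaw] about the fixed x, y, z axes, in that order (R = Rz(yaw) Ry(pitch) Rx(roll)).
In Python, from cell import sensors, imaging, ticket gives the robot as it stands.
- The arm moves only by the tool carry_out, never from a script. Its argument "plan" is a list of rows, each an object of numbers: "fingers": the closure, from -1 (fully open) to 1 (shut); "dx", "dy", "dz": the shift along the tool's x, y, z normalised to -1 to 1, where 1 is 0.03 m; "rx", "ry", "rz": the turn, a rotation vector about the tool's x, y, z normalised to -1 to 1, where 1 is 10 degrees. A call has 1 to 12 rows; each row shifts and turns the commanded pose from where the row before left it, along the tool's axes as they then stand; what a row does not reach is not made up. A row lasts 1/8 s, in which the tool goes at most 62.5 mm and 10.7 degrees, less where a joint would pass 70% of its speed; a pose out of reach is approached as far as the arm can. A call with a number of a shift or a turn outside -1 to 1 is refused whole. A call with a gripper value outside its range is refused whole. The fingers move at their own pace and stop on an object; "force" is the grip in N (left out, the last holds). Time passes only in rows, so rows that do not move let the fingers close. It gives the time, the measured TCP pose, the force and the opening at its end, in the units of the state.
- sensors.get_obs(): the state, without advancing time (a new reading comes with each control period).
- imaging.read_camera(name): name is "side" or "top" or "wrist"; returns a dict with "color" (420x560x3 uint8, red, green, blue), "mtx" (3x3 intrinsics, pixels), "extrinsics" (4x4, takes a point from world to camera coordinates); the wrist camera has in their place "tool_from_camera" (4x4, takes a point from camera to tool coordinates, whose origin is the TCP and whose axes are the flange's). Camera axes: x right, y down, z forward; pixel columns grow to the right and rows downward; lengths in m; the calibration is good to about 2 mm. A picture is of the moment at which its call begins: read the wrist's pose just before it. There is no depth.
- ticket.sign_off(): hands the job in, once; it reports no verdict.
The state is a dict: "time_s": time; "qpos": joint angles; "joint_velocities": joint speeds; "effort": joint torques, N m; "tool_pos": TCP position; "tool_rot": TCP orientation; "force": force on the tool from outside, world axes, zero at the start; "wrist_torque": the same for the moment, N m; "grip_width": finger opening in m.
Only numpy, scipy, OpenCV 4.12 (cv2) and the standard library are available. Lean on these libraries where they do the work, as an engineer would, in place of code of your own. Each camera call takes 0.05 s, during which the arm holds its last target.

## Working session

There is one attempt and no reset: what is moved stays moved. The work goes in short steps, Python scripts to look and compute and a tool call to move; the robot and the scene stay as the last step left them, time stands still between calls to the robot, and variables do not carry over. Pictures are saved under pics/ and viewed, and the job is handed in when it is done.

Besides the shell and the picture viewer there is one more tool, called as a command line: name --argument value ..., lists and objects as JSON in quotes. carry_out: Moves the arm, as the interface text tells. Scaled input: -1 to 1 covers 0.03 m each way for a shift and 10 degrees each way for a turn. Its arguments: {"type":"object","properties":{"plan":{"type":"array"},"force":{"type":"number"}},"required":["plan"]}

```bash
mkdir -p pics; ls
python3 - <<'E'
from cell import sensors, imaging
import cv2, numpy as np, pickle
o=sensors.get_obs(); print(o)
for n in ("side","top"):
    c=imaging.read_camera(n); pickle.dump(c,open(f"pics/{n}0.pkl","wb"))
    cv2.imwrite(f"pics/{n}0.png",c["color"][:,:,::-1]); print(n,c["mtx"],c["extrinsics"])
E
```

```text
pics
{'time_s': 0.0, 'qpos': array([-63.47836305,  18.43890148,  -4.01530529,  83.17516694,
         1.29355015,  78.54313263,  -3.25912386]), 'joint_velocities': array([-0.05054872, -0.01046441, -0.08783764,  0.04842067, -0.15240323,
       -0.04949451,  0.07604454]), 'effort': array([-2.26931897e-04, -4.91287100e+01, -4.03897623e-01, -3.12541795e+01,
       -6.39431085e-02,  4.36732150e-02,  1.88037820e-04]), 'tool_pos': array([0.28181177, 0.58509705, 0.22146098]), 'tool_rot': array([-1.79887965e+02,  4.56449839e-03,  1.54288495e+02]), 'force': array([ 0.12256857, -0.03538875, -0.69738429]), 'wrist_torque': array([-0.03240862,  0.00771616, -0.00544298]), 'grip_width': 0.08722495785067068}
side [[527.92482377   0.         283.00022164]
 [  0.         527.92482377 212.83621039]
 [  0.           0.           1.        ]] [[-0.98722657 -0.1582401  -0.01854084  0.49059527]
 [-0.06989717  0.5347439  -0.84211837  0.10623635]
 [ 0.1431715  -0.83006568 -0.53897392  1.53896999]
 [ 0.          0.          0.          1.        ]]
top [[409.19230276   0.         280.86342596]
 [  0.         409.19230276 211.46882977]
 [  0.           0.           1.        ]] [[-0.01283237 -0.99964958 -0.02315279  0.01681528]
 [-0.98123537  0.01704425 -0.19205894  0.53155078]
 [ 0.19238626  0.02025377 -0.98111024  1.04618839]
 [ 0.          0.          0.          1.        ]]
```

View pics/side0.png

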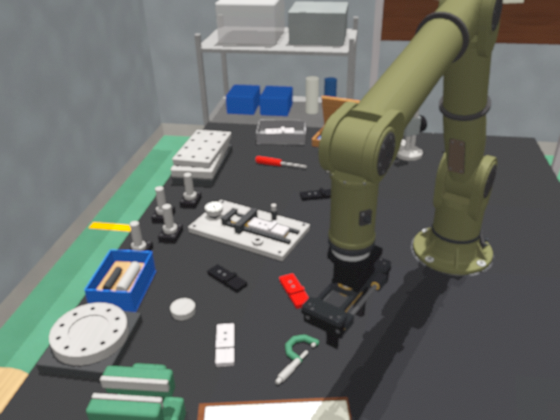

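View pics/top0.png

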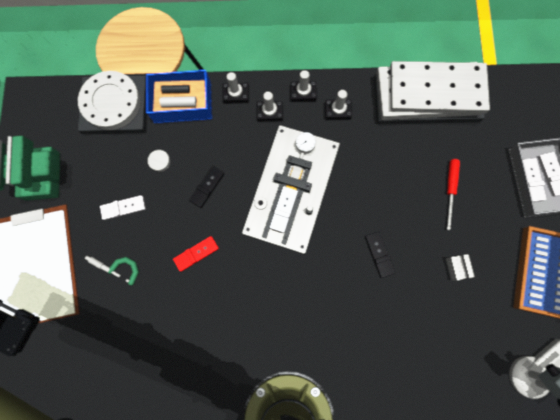

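The top view shows the fixture at about (292,188), with the dial at (305,143), the bridge at (293,175), and the silver block in the channel at about (284,210). The spare block is at (122,207). The black look-alikes are at (207,187) and (380,254), and the red one is at (195,254). The side view shows the fixture at (250,228). I'll enlarge both crops next.

Run:
```python
import cv2
t=cv2.imread("pics/top0.png")[115:260,230:350]; cv2.imwrite("pics/topc.png",cv2.resize(t,None,fx=4,fy=4,interpolation=cv2.INTER_CUBIC))
t=cv2.imread("pics/side0.png")[190:265,180:320]; cv2.imwrite("pics/sidec.png",cv2.resize(t,None,fx=5.5,fy=5.5,interpolation=cv2.INTER_CUBIC))
```

```text
(no output)
```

View pics/topc.png

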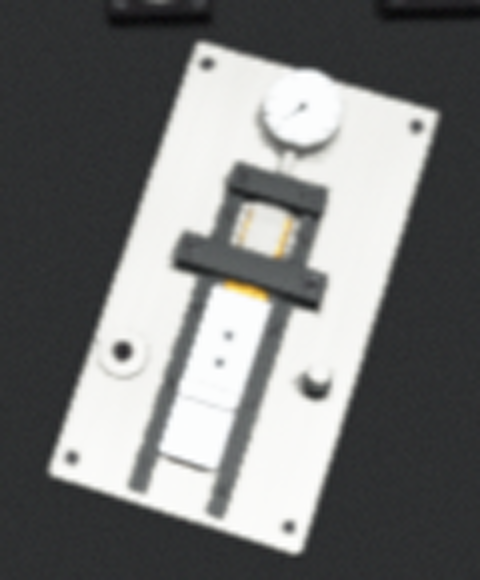

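View pics/sidec.png

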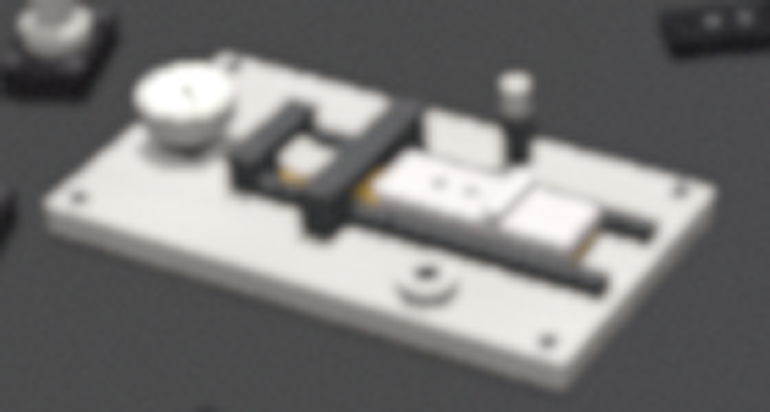

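```bash
cat > h.py <<'E'
import numpy as np, cv2, pickle
def ray(c,uv,z):
    E=c["extrinsics"];K=c["mtx"];R=E[:3,:3];t=E[:3,3]
    C=-R.T@t
    uv=np.atleast_2d(np.array(uv,float))
    d=(R.T@np.linalg.inv(K)@np.c_[uv,np.ones(len(uv))].T).T
    return C+d*((z-C[2])/d[:,2])[:,None]
def fit(obs,mod):
    # rigid 2D fit mod->obs
    mo=obs.mean(0);mm=mod.mean(0);a=obs-mo;b=mod-mm
    th=np.arctan2((b[:,0]*a[:,1]-b[:,1]*a[:,0]).sum(),(a*b).sum())
    R=np.array([[np.cos(th),-np.sin(th)],[np.sin(th),np.cos(th)]])
    t=mo-R@mm
    return np.degrees(th),R,t,obs-(mod@R.T+t)
E
python3 - <<'E'
from h import *
c=pickle.load(open("pics/top0.pkl","rb"));s=pickle.load(open("pics/side0.pkl","rb"))
f=lambda p:(np.array(p,float)+.5)/4-.5+[230,115]
# order: far-left(+235,+90), far-right(235,-90), near right(-95,-90), near-left
mod=np.array([[.235,.09],[.235,-.09],[-.095,-.09],[-.095,.09]])
P=ray(c,f([(199,41),(440,112),(299,553),(49,472)]),.02)[:,:2]
th,R,t,r=fit(P,mod);print("top",th,t,"res mm",r*1e3)
g=lambda p:(np.array(p,float)+.5)/5.5-.5+[180,190]
Q=ray(s,g([(46,205),(228,52),(716,188),(562,372)]),.02)[:,:2]
th2,R2,t2,r=fit(Q,mod);print("side",th2,t2,"res mm",r*1e3)
# tail rear edge of block: top z=.041 ; shoulder; bridge front bottom corners
for n,p,z in [("tail rear",[(160,455),(213,470)],.041),("shoulder?",[(182,395),(237,411)],.049),("nose",[(222,285),(268,298)],.041),("ring",[(122,362)],.02),("plugtop",[(317,376)],.072)]:
    X=ray(c,f(p),z)[:,:2];print(n,X,"fix mm",((X-t)@R)*1e3)
for n,p,z in [("tail rear",[(572,250),(606,210)],.041),("nose",[(378,190),(405,150)],.041)]:
    X=ray(s,g(p),z)[:,:2];print(n,X,"fix mm",((X-t2)@R2)*1e3)
E
```

```text
top -18.915955819792288 [0.54140541 0.00131343] res mm [[-0.58991495  0.20764626]
 [ 0.17170811 -0.37386831]
 [ 0.38456571  0.34115767]
 [ 0.03364113 -0.17493562]]
side -19.30455529074904 [0.53947387 0.00811407] res mm [[-0.42075595  1.65912655]
 [ 0.01384566 -3.20380657]
 [ 0.68130244 -3.64228463]
 [-0.27439216  5.18696465]]
tail rear [[0.48803849 0.03984686]
 [0.47728545 0.00434573]] fix mm [[-62.97664497  19.15189857]
 [-61.6401808  -17.91792556]]
shoulder? [[ 0.5273255   0.02434946]
 [ 0.51577133 -0.01242204]] fix mm [[-20.78736719  17.22753487]
 [-19.79693724 -21.30376787]]
nose [[ 0.60516869 -0.00358947]
 [ 0.59540014 -0.03492   ]] fix mm [[ 61.90916979  16.03271806]
 [ 62.82492953 -16.77259106]]
ring [[0.55689445 0.06675559]] fix mm [[-6.56254564 66.92921025]]
plugtop [[ 0.53411423 -0.06545404]] fix mm [[ 14.74731471 -65.52535724]]
tail rear [[0.48625722 0.05094318]
 [0.47390596 0.0111989 ]] fix mm [[-64.38337948  22.82816376]
 [-62.90114494 -18.76468207]]
nose [[ 0.60104055  0.00834714]
 [ 0.59457109 -0.03313647]] fix mm [[ 58.02802052  20.57325562]
 [ 65.63635061 -20.71666289]]
```

carry_out --plan '[{"fingers": 1,"rz": -0.68},{"fingers": 1,"dx": -0.8,"dy": -0.95},{"fingers": 1,"dx": -0.8,"dy": -0.95},{"fingers": 1,"dx": -0.8,"dy": -0.95},{"fingers": 1,"dx": -0.8,"dy": -0.95},{"fingers": 1,"dx": -0.8,"dy": -0.95},{"fingers": 1,"dx": -0.8,"dy": -0.95},{"fingers": 1,"dx": -0.8,"dy": -0.95},{"fingers": 1,"dx": -0.8,"dy": -0.95},{"fingers": 1,"dx": -0.8,"dy": -0.95},{"fingers": 1,"dx": -0.8,"dy": -0.95},{"fingers": 1}]' --force 20

```text
validation failed for argument at $.pl...
```

carry_out --plan '[{"fingers": 1.0,"dx": 0.0,"dy": 0.0,"dz": 0.0,"rx": 0.0,"ry": 0.0,"rz": -0.68}]'

```text
time_s: 0.22
tool_pos: [0.2819, 0.5853, 0.2218]
tool_rot: [-179.9, 0.0, 161.3]
force: [-0.4, 0.2, -0.6]
grip_width: 0.0827
```

carry_out --plan '[{"fingers": 1,"dx": -0.8,"dy": -0.95,"dz": 0,"rx": 0,"ry": 0,"rz": 0},{"fingers": 1,"dx": -0.8,"dy": -0.95,"dz": 0,"rx": 0,"ry": 0,"rz": 0},{"fingers": 1,"dx": -0.8,"dy": -0.95,"dz": 0,"rx": 0,"ry": 0,"rz": 0},{"fingers": 1,"dx": -0.8,"dy": -0.95,"dz": 0,"rx": 0,"ry": 0,"rz": 0},{"fingers": 1,"dx": -0.8,"dy": -0.95,"dz": 0,"rx": 0,"ry": 0,"rz": 0},{"fingers": 1,"dx": -0.8,"dy": -0.95,"dz": 0,"rx": 0,"ry": 0,"rz": 0},{"fingers": 1,"dx": -0.8,"dy": -0.95,"dz": 0,"rx": 0,"ry": 0,"rz": 0},{"fingers": 1,"dx": -0.8,"dy": -0.95,"dz": 0,"rx": 0,"ry": 0,"rz": 0},{"fingers": 1,"dx": -0.8,"dy": -0.95,"dz": 0,"rx": 0,"ry": 0,"rz": 0},{"fingers": 1,"dx": -0.8,"dy": -0.95,"dz": 0,"rx": 0,"ry": 0,"rz": 0},{"fingers": 1,"dx": -0.8,"dy": -0.95,"dz": 0,"rx": 0,"ry": 0,"rz": 0},{"fingers": 1,"dx": -0.8,"dy": -0.95,"dz": 0,"rx": 0,"ry": 0,"rz": 0}]'

```text
time_s: 1.72
tool_pos: [0.4437, 0.1675, 0.2223]
tool_rot: [-180.0, -0.0, 161.1]
force: [-0.3, 0.2, -0.1]
grip_width: 0.0006
```

carry_out --plan '[{"fingers": 1,"dx": -0.7,"dy": -0.84,"dz": 0.4,"rx": 0,"ry": 0,"rz": 0},{"fingers": 1,"dx": -0.7,"dy": -0.84,"dz": 0.4,"rx": 0,"ry": 0,"rz": 0},{"fingers": 1,"dx": -0.7,"dy": -0.84,"dz": 0.4,"rx": 0,"ry": 0,"rz": 0},{"fingers": 1,"dx": -0.7,"dy": -0.84,"dz": 0.4,"rx": 0,"ry": 0,"rz": 0},{"fingers": 1,"dx": -0.7,"dy": -0.84,"dz": 0.4,"rx": 0,"ry": 0,"rz": 0},{"fingers": 1,"dx": 0,"dy": 0,"dz": 0,"rx": 0,"ry": 0,"rz": 0}]'

```text
time_s: 2.48
tool_pos: [0.5016, 0.0125, 0.1614]
tool_rot: [-179.9, -0.1, 160.8]
force: [0.1, 0.6, 0.0]
grip_width: 0.0002
```

Run:
```python
from cell import sensors, imaging
import cv2, numpy as np, pickle
o=sensors.get_obs(); c=imaging.read_camera("wrist"); pickle.dump((o,c),open("pics/w1.pkl","wb"))
cv2.imwrite("pics/w1.png",c["color"][:,:,::-1]); print(o["tool_pos"],o["tool_rot"],o["force"],c["mtx"],c["tool_from_camera"])
```

```text
[0.50161999 0.01252495 0.16136708] [-1.79879937e+02 -8.96152237e-02  1.60796049e+02] [0.07056657 0.62190807 0.0369288 ] [[330.537326     0.         281.24751197]
 [  0.         330.537326   217.15577525]
 [  0.           0.           1.        ]] [[-1.07006957e-04 -9.66218556e-01 -2.57724060e-01  7.03743047e-02]
 [ 9.99999994e-01 -9.37388474e-05 -6.37687537e-05 -1.58998589e-04]
 [ 3.74557969e-05 -2.57724065e-01  9.66218560e-01 -1.60804441e-01]
 [ 0.00000000e+00  0.00000000e+00  0.00000000e+00  1.00000000e+00]]
```

View pics/w1.png

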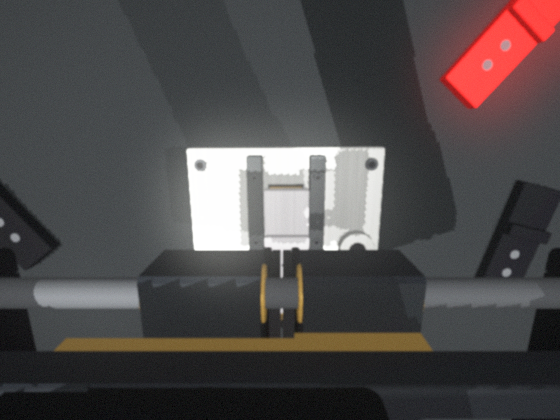

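The wrist view shows the fixture's open end: plate corners at about (188,149) and (384,149), guides at columns 255 and 317, and the block's tail rear edge at about row 187 (columns 266–305). The shoulder line is near row 235. The ring gauge is at (357,243). This crop also settles which block I want. The silver one in the channel is the workpiece; the spare (122,207), the red one (195,254) and the black ones (207,187) and (380,254) in the top view are not.

Run:
```python
from h import *
from scipy.spatial.transform import Rotation as Ro
o,c=pickle.load(open("pics/w1.pkl","rb"))
T=np.eye(4);T[:3,:3]=Ro.from_euler("xyz",o["tool_rot"],degrees=True).as_matrix();T[:3,3]=o["tool_pos"]
W=dict(mtx=c["mtx"],extrinsics=np.linalg.inv(T@c["tool_from_camera"]))
pickle.dump(W,open("pics/w1cal.pkl","wb"))
th=np.radians(-18.916);R=np.array([[np.cos(th),-np.sin(th)],[np.sin(th),np.cos(th)]]);t=np.array([.54141,.00131])
for n,p,z in [("plate rear",[(188,149),(384,149)],.02),("tail rear",[(267,187),(304,187)],.041),("shoulder",[(266,235),(308,235)],.041),("guide mid rear",[(255,157),(317,157)],.032),("guide mid",[(255,230),(317,230)],.032)]:
    X=ray(W,p,z)[:,:2];print(n,X.round(4).tolist(),"fix",((X-t)@R*1e3).round(1).tolist())
im=cv2.imread("pics/w1.png")[140:260,180:390];cv2.imwrite("pics/w1c.png",cv2.resize(im,None,fx=3.8,fy=3.8,interpolation=cv2.INTER_CUBIC))
```

```text
plate rear [[0.4236, -0.0494], [0.4815, 0.1166]] fix [[-94.9, -86.2], [-94.1, 89.6]]
tail rear [[0.4763, 0.0079], [0.4868, 0.038]] fix [[-63.7, -14.9], [-63.6, 17.0]]
shoulder [[0.5168, -0.0076], [0.5291, 0.0278]] fix [[-20.4, -16.4], [-20.3, 21.1]]
guide mid rear [[0.4495, 0.0061], [0.4672, 0.0569]] fix [[-88.5, -25.2], [-88.2, 28.5]]
guide mid [[0.5115, -0.0169], [0.5302, 0.0368]] fix [[-22.4, -26.9], [-22.1, 30.0]]
```

View pics/w1c.png

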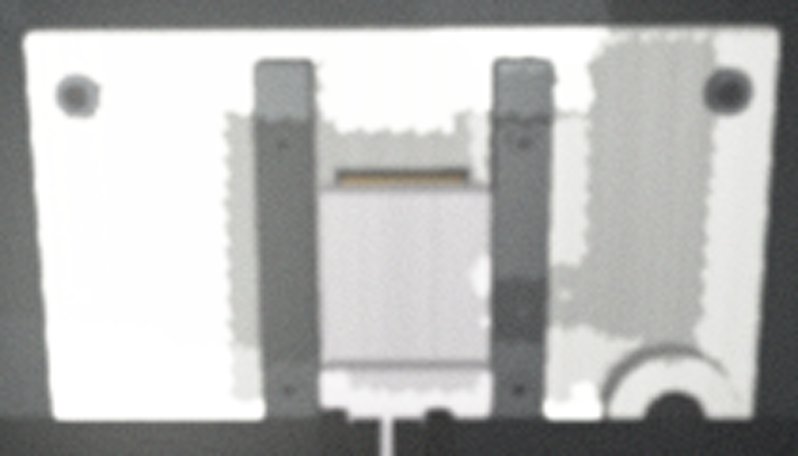

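carry_out --plan '[{"fingers": 1,"dx": -0.21,"dy": 0.1,"dz": 0,"rx": 0,"ry": 0,"rz": -0.03},{"fingers": 1,"dx": 0,"dy": 0,"dz": 0.75,"rx": 0,"ry": 0,"rz": 0},{"fingers": 1,"dx": 0,"dy": 0,"dz": 0.75,"rx": 0,"ry": 0,"rz": 0},{"fingers": 1,"dx": 0,"dy": 0,"dz": 0.75,"rx": 0,"ry": 0,"rz": 0},{"fingers": 1,"dx": 0,"dy": 0,"dz": 0.75,"rx": 0,"ry": 0,"rz": 0},{"fingers": 1,"dx": 0,"dy": 0,"dz": 0.5,"rx": 0,"ry": 0,"rz": 0},{"fingers": 1,"dx": 0,"dy": 0,"dz": 0,"rx": 0,"ry": 0,"rz": 0},{"fingers": 1,"dx": 0,"dy": 0,"dz": 0,"rx": 0,"ry": 0,"rz": 0}]'

```text
time_s: 3.52
tool_pos: [0.5098, 0.0167, 0.0584]
tool_rot: [180.0, 0.1, 161.4]
force: [-1.0, -0.7, 0.0]
grip_width: 0.0005
```

Run:
```python
from h import *
from cell import sensors, imaging
o=sensors.get_obs(); print(o["tool_pos"],o["tool_rot"],o["force"])
c=imaging.read_camera("wrist");cv2.imwrite("pics/w2.png",c["color"][:,:,::-1])
s=imaging.read_camera("side");im=s["color"][150:270,170:330,::-1];cv2.imwrite("pics/s2.png",cv2.resize(im,None,fx=4.8,fy=4.8,interpolation=cv2.INTER_CUBIC))
```

```text
[0.50984856 0.01665286 0.0583748 ] [1.79955947e+02 7.19609085e-02 1.61413041e+02] [-0.99943346 -0.67211178  0.01844477]
```

View pics/w2.png

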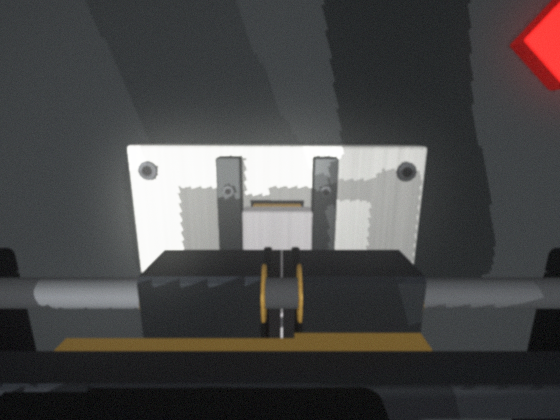

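View pics/s2.png

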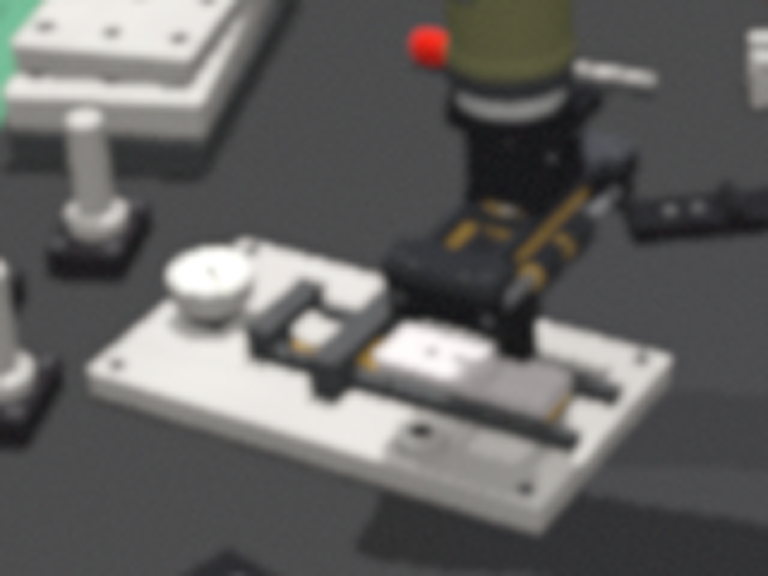

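The fingertips sit over the tail, about 2 mm to the left of its centre line: tail centre at column 277.5, finger gap at 282. I'll correct that and go down to contact.

carry_out --plan '[{"fingers": 1,"dx": 0.06,"dy": -0.07,"dz": 0.2,"rx": 0,"ry": 0,"rz": 0},{"fingers": 1,"dx": 0,"dy": 0,"dz": 0.2,"rx": 0,"ry": 0,"rz": 0},{"fingers": 1,"dx": 0,"dy": 0,"dz": 0.1,"rx": 0,"ry": 0,"rz": 0},{"fingers": 1,"dx": 0,"dy": 0,"dz": 0,"rx": 0,"ry": 0,"rz": 0}]'

```text
time_s: 4.12
tool_pos: [0.5064, 0.0149, 0.0422]
tool_rot: [-180.0, -0.0, 161.4]
force: [0.5, -0.5, -0.3]
grip_width: 0.0003
```

carry_out --plan '[{"fingers": 1,"dx": 0,"dy": 0,"dz": 0.1,"rx": 0,"ry": 0,"rz": 0},{"fingers": 1,"dx": 0,"dy": 0,"dz": 0.1,"rx": 0,"ry": 0,"rz": 0},{"fingers": 1,"dx": 0,"dy": 0,"dz": 0,"rx": 0,"ry": 0,"rz": 0}]'

```text
time_s: 4.5
tool_pos: [0.5074, 0.015, 0.0378]
tool_rot: [179.9, 0.0, 161.4]
force: [-3.1, -0.2, 9.7]
grip_width: 0.0006
```

carry_out --plan '[{"fingers": 1,"dx": 0,"dy": 0,"dz": 0.1,"rx": 0,"ry": 0,"rz": 0},{"fingers": 1,"dx": 0,"dy": 0,"dz": 0.1,"rx": 0,"ry": 0,"rz": 0},{"fingers": 1,"dx": 0,"dy": 0,"dz": 0,"rx": 0,"ry": 0,"rz": 0}]'

```text
time_s: 4.88
tool_pos: [0.5089, 0.015, 0.0343]
tool_rot: [179.9, 0.2, 161.4]
force: [-5.5, -1.5, 24.1]
grip_width: 0.0008
```

carry_out --plan '[{"fingers": 1,"dx": 0,"dy": 0,"dz": 0.07,"rx": 0,"ry": 0,"rz": 0},{"fingers": 1,"dx": -0.1,"dy": 0,"dz": 0,"rx": 0,"ry": 0,"rz": 0},{"fingers": 1,"dx": -0.1,"dy": 0,"dz": 0,"rx": 0,"ry": 0,"rz": 0},{"fingers": 1,"dx": -0.1,"dy": 0,"dz": 0,"rx": 0,"ry": 0,"rz": 0},{"fingers": 1,"dx": -0.1,"dy": 0,"dz": 0,"rx": 0,"ry": 0,"rz": 0}]'

```text
time_s: 5.5
tool_pos: [0.5208, 0.011, 0.0342]
tool_rot: [179.8, 0.2, 161.4]
force: [-11.5, -0.3, 38.7]
grip_width: 0.0002
```

Run:
```python
from h import *
from cell import sensors, imaging
o=sensors.get_obs(); print(o["tool_pos"],o["tool_rot"],o["force"])
c=imaging.read_camera("wrist");cv2.imwrite("pics/w3.png",c["color"][:,:,::-1])
s=imaging.read_camera("side");im=s["color"][150:270,170:330,::-1];cv2.imwrite("pics/s3.png",cv2.resize(im,None,fx=4.8,fy=4.8,interpolation=cv2.INTER_CUBIC))
```

```text
[0.52081401 0.01099349 0.0342415 ] [1.79801913e+02 1.73992710e-01 1.61360369e+02] [-11.46086082  -0.29978953  38.69916008]
```

View pics/w3.png

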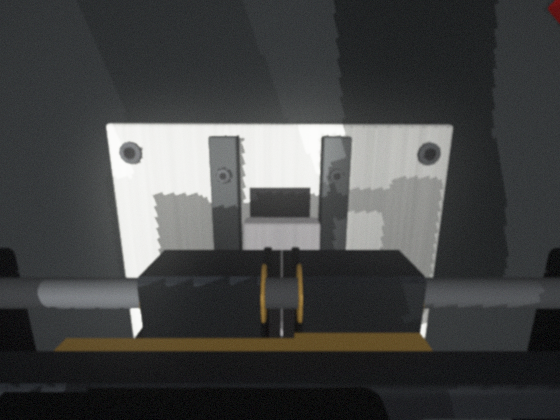

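View pics/s3.png

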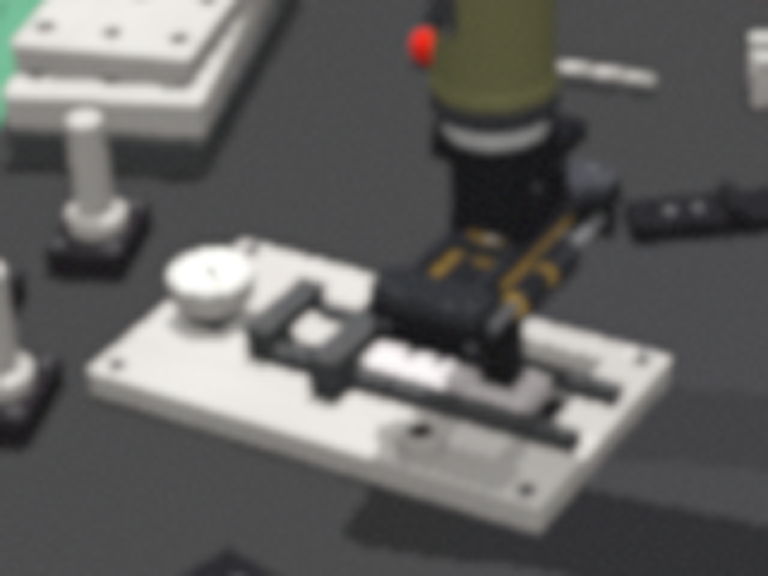

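The block has moved about 12 mm with its tail at bed height. It's under 39 N, and its rear edge is at row 219 in the wrist view. I'll keep sliding.

carry_out --plan '[{"fingers": 1,"dx": -0.12,"dy": 0,"dz": -0.01,"rx": 0,"ry": 0,"rz": 0},{"fingers": 1,"dx": -0.12,"dy": 0,"dz": 0,"rx": 0,"ry": 0,"rz": 0},{"fingers": 1,"dx": -0.12,"dy": 0,"dz": 0,"rx": 0,"ry": 0,"rz": 0},{"fingers": 1,"dx": -0.12,"dy": 0,"dz": 0,"rx": 0,"ry": 0,"rz": 0},{"fingers": 1,"dx": -0.12,"dy": 0,"dz": 0,"rx": 0,"ry": 0,"rz": 0},{"fingers": 1,"dx": -0.12,"dy": 0,"dz": 0,"rx": 0,"ry": 0,"rz": 0}]'

```text
time_s: 6.35
tool_pos: [0.5385, 0.0049, 0.0342]
tool_rot: [179.8, -0.2, 161.4]
force: [-20.8, 2.0, 46.0]
grip_width: 0.0005
```

```bash
cat > look.py <<'E'
from h import *
import sys
from scipy.spatial.transform import Rotation as Ro
from cell import sensors, imaging
k=sys.argv[1]
o=sensors.get_obs(); print(o["tool_pos"],o["tool_rot"],o["force"])
c=imaging.read_camera("wrist")
T=np.eye(4);T[:3,:3]=Ro.from_euler("xyz",o["tool_rot"],degrees=True).as_matrix();T[:3,3]=o["tool_pos"]
W=dict(mtx=c["mtx"],extrinsics=np.linalg.inv(T@c["tool_from_camera"]))
pickle.dump((o,c,W),open(f"pics/l{k}.pkl","wb"))
t=imaging.read_camera("top");s=imaging.read_camera("side")
a=cv2.resize(c["color"][100:270,90:470],None,fx=2,fy=2,interpolation=cv2.INTER_CUBIC)
b=cv2.resize(s["color"][180:270,170:310],None,fx=2.7,fy=2.7,interpolation=cv2.INTER_CUBIC)
d=cv2.resize(t["color"][130:220,250:350],None,fx=2.7,fy=2.7,interpolation=cv2.INTER_CUBIC)
im=np.zeros((340+243,760,3),np.uint8);im[:340]=a;im[340:340+b.shape[0],:b.shape[1]]=b;im[340:340+d.shape[0],400:400+d.shape[1]]=d
cv2.imwrite(f"pics/l{k}.png",im[:,:,::-1])
E
python3 look.py 4
```

```text
[0.53851955 0.00492522 0.03423526] [179.84291934  -0.18269912 161.37368805] [-20.75714038   2.01465695  46.03651617]
```

View pics/l4.png

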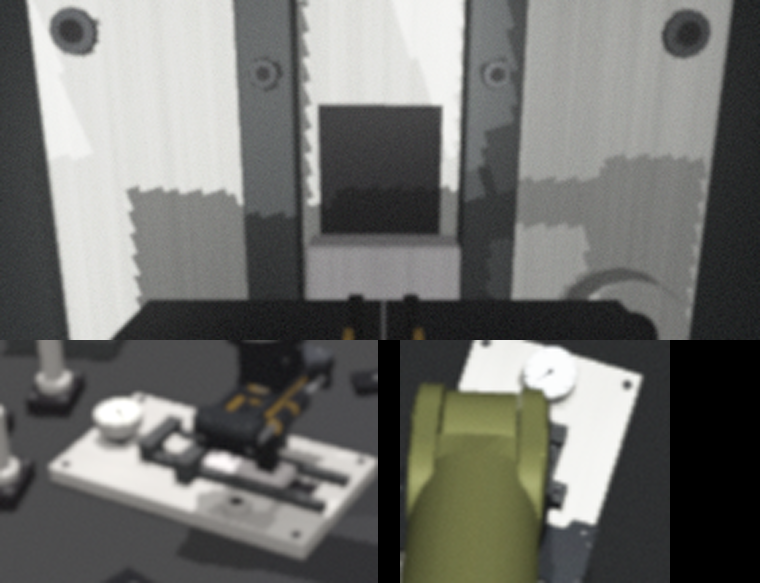

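```bash
cat > tr.py <<'E'
from h import *
import sys
def fx(W,p,z):
    th=np.radians(-18.916);R=np.array([[np.cos(th),-np.sin(th)],[np.sin(th),np.cos(th)]]);t=np.array([.54141,.00131])
    return ((ray(W,p,z)[:,:2]-t)@R*1e3).round(1).tolist()
E
python3 - <<'E'
from tr import *
o,c,W=pickle.load(open("pics/l4.pkl","rb"))
print(fx(W,[(90+306/2,100+246/2),(90+460/2,100+246/2)],.034), "slot rear",fx(W,[(90+318/2,100+105/2)],.02),"screws",fx(W,[(90+74/2,116),(90+686/2,116.5)],.02))
print(fx(W,[(281,250)],.034))
E
```

```text
[[-28.2, -17.2], [-28.3, 21.8]] slot rear [[-62.4, -14.8]] screws [[-80.3, -76.2], [-80.8, 79.1]]
[[-13.7, 2.1]]
```

By the wrist view the tail's rear edge is at fixture x ≈ -28, so the nose is about 37 mm short of the stop, where the leaf begins to touch. I'll ease the pressure slightly and continue.

carry_out --plan '[{"fingers": 1,"dx": -0.12,"dy": 0,"dz": -0.02,"rx": 0,"ry": 0,"rz": 0},{"fingers": 1,"dx": -0.12,"dy": 0,"dz": 0,"rx": 0,"ry": 0,"rz": 0},{"fingers": 1,"dx": -0.12,"dy": 0,"dz": 0,"rx": 0,"ry": 0,"rz": 0}]'

```text
time_s: 6.88
tool_pos: [0.5458, 0.0031, 0.0342]
tool_rot: [179.8, -0.5, 161.4]
force: [-24.2, 3.8, 45.2]
grip_width: 0.0004
```

carry_out --plan '[{"fingers": 1,"dx": -0.13,"dy": 0,"dz": 0,"rx": 0,"ry": 0,"rz": 0},{"fingers": 1,"dx": -0.13,"dy": 0,"dz": 0,"rx": 0,"ry": 0,"rz": 0},{"fingers": 1,"dx": -0.13,"dy": 0,"dz": 0,"rx": 0,"ry": 0,"rz": 0}]'

```text
time_s: 7.25
tool_pos: [0.5575, -0.0009, 0.0343]
tool_rot: [179.8, -0.4, 161.4]
force: [-20.0, 2.7, 41.1]
grip_width: 0.0006
```

```bash
python3 look.py 5
```

```text
[ 0.5575471  -0.00087089  0.03426277] [179.83325476  -0.44687717 161.42799745] [-19.98546666   2.6532786   41.14932651]
```

View pics/l5.png

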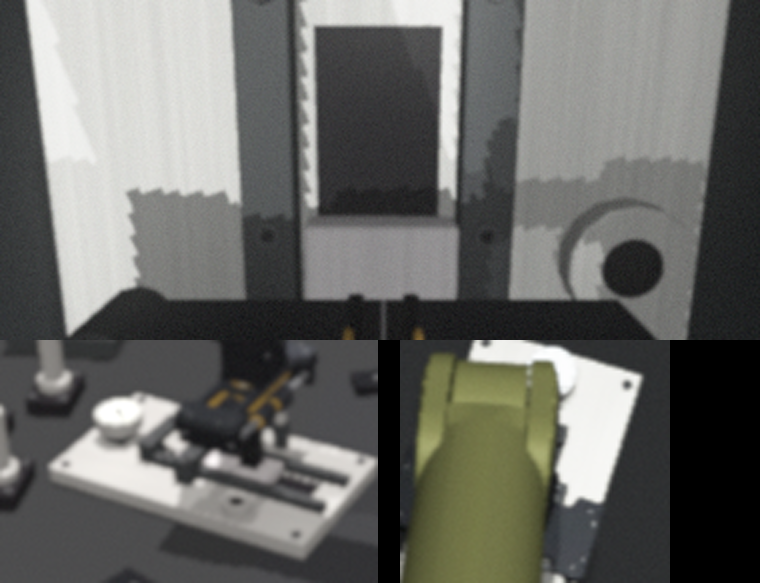

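Run:
```python
from tr import *
o,c,W=pickle.load(open("pics/l5.pkl","rb"))
print(fx(W,[(90+306/2,100+227/2),(90+458/2,100+227/2)],.034), "slot rear",fx(W,[(90+318/2,100+26/2)],.02), "tcp",fx(W,[(281,250)],.034))
```

```text
[[-13.2, -16.4], [-13.4, 21.8]] slot rear [[-62.2, -13.8]] tcp [[6.2, 2.8]]
```

carry_out --plan '[{"fingers": 1,"dx": -0.1,"dy": 0,"dz": 0,"rx": 0,"ry": 0,"rz": 0},{"fingers": 1,"dx": -0.1,"dy": 0,"dz": 0,"rx": 0,"ry": 0,"rz": 0},{"fingers": 1,"dx": -0.1,"dy": 0,"dz": 0,"rx": 0,"ry": 0,"rz": 0},{"fingers": 1,"dx": -0.1,"dy": 0,"dz": 0,"rx": 0,"ry": 0,"rz": 0},{"fingers": 1,"dx": 0,"dy": 0,"dz": 0,"rx": 0,"ry": 0,"rz": 0}]'

```text
time_s: 8.02
tool_pos: [0.5711, -0.0055, 0.0343]
tool_rot: [179.8, -0.2, 161.4]
force: [-14.8, 2.8, 35.4]
grip_width: 0.0005
```

```bash
python3 look.py 6
```

```text
[ 0.57105441 -0.00552552  0.03426819] [ 1.79819250e+02 -1.59500486e-01  1.61400750e+02] [-14.82342116   2.75909666  35.41268626]
```

View pics/l6.png

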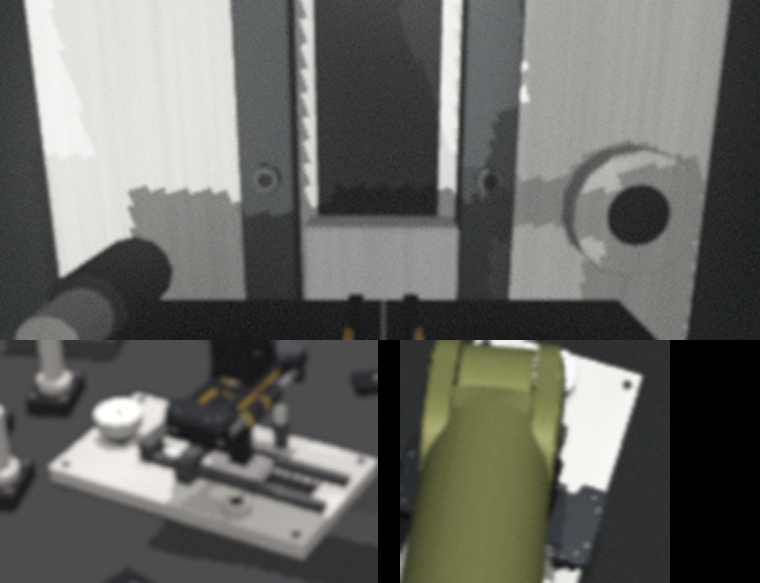

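Tail edge still at row 227, so block and fingers move together. It's about 8 mm short of home.

carry_out --plan '[{"fingers": 1,"dx": -0.08,"dy": 0,"dz": 0.01,"rx": 0,"ry": 0,"rz": 0},{"fingers": 1,"dx": -0.08,"dy": 0,"dz": 0.01,"rx": 0,"ry": 0,"rz": 0},{"fingers": 1,"dx": -0.08,"dy": 0,"dz": 0,"rx": 0,"ry": 0,"rz": 0},{"fingers": 1,"dx": 0,"dy": 0,"dz": 0,"rx": 0,"ry": 0,"rz": 0}]'

```text
time_s: 8.68
tool_pos: [0.5781, -0.0079, 0.0343]
tool_rot: [179.8, -0.1, 161.4]
force: [-14.9, 2.5, 38.0]
grip_width: 0.0003
```

carry_out --plan '[{"fingers": 1,"dx": -0.06,"dy": 0,"dz": 0,"rx": 0,"ry": 0,"rz": 0},{"fingers": 1,"dx": -0.06,"dy": 0,"dz": 0,"rx": 0,"ry": 0,"rz": 0},{"fingers": 1,"dx": 0,"dy": 0,"dz": 0,"rx": 0,"ry": 0,"rz": 0}]'

```text
time_s: 9.05
tool_pos: [0.5788, -0.0082, 0.0342]
tool_rot: [179.8, -0.5, 161.4]
force: [-24.0, 3.6, 44.2]
grip_width: 0.0003
```

carry_out --plan '[{"fingers": 1,"dx": -0.06,"dy": 0,"dz": -0.01,"rx": 0,"ry": 0,"rz": 0},{"fingers": 1,"dx": -0.06,"dy": 0,"dz": -0.01,"rx": 0,"ry": 0,"rz": 0},{"fingers": 1,"dx": 0,"dy": 0,"dz": 0,"rx": 0,"ry": 0,"rz": 0}]'

```text
time_s: 9.43
tool_pos: [0.5789, -0.0082, 0.0342]
tool_rot: [179.9, -0.9, 161.5]
force: [-29.7, 5.6, 48.7]
grip_width: 0.0002
```

```bash
python3 look.py 7
```

```text
[ 0.57886151 -0.0081615   0.03422836] [179.86763686  -0.91356624 161.45345771] [-29.70409438   5.55781976  48.74357407]
```

View pics/l7.png

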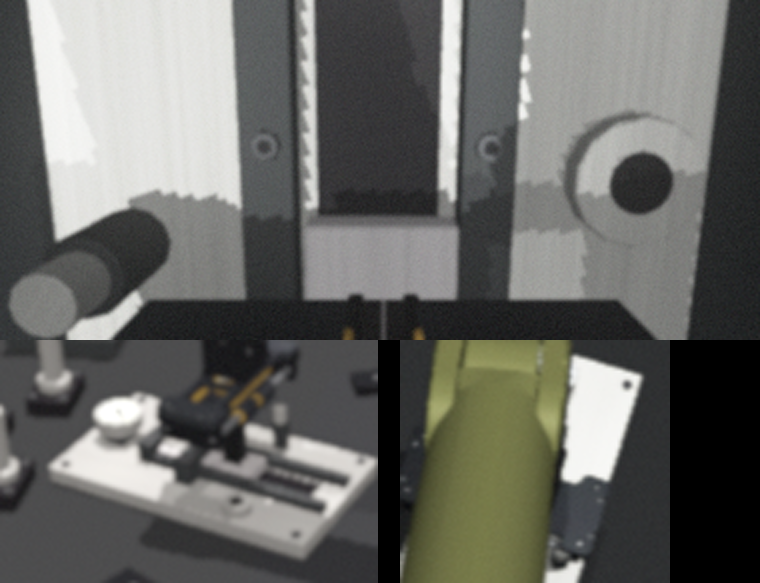

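The block has stopped: the last 3.6 mm of command moved it 0.1 mm while the force rose. By the tail edge the nose is at about x = 130 mm, which is home. I'll take the forward push off in step with the pressure, so the block isn't dragged back.

carry_out --plan '[{"fingers": 1,"dx": 0.05,"dy": 0,"dz": -0.03,"rx": 0,"ry": 0,"rz": 0},{"fingers": 1,"dx": 0.05,"dy": 0,"dz": -0.03,"rx": 0,"ry": 0,"rz": 0},{"fingers": 1,"dx": 0.05,"dy": 0,"dz": -0.03,"rx": 0,"ry": 0,"rz": 0},{"fingers": 1,"dx": 0,"dy": 0,"dz": 0,"rx": 0,"ry": 0,"rz": 0}]'

```text
time_s: 10.07
tool_pos: [0.5788, -0.0082, 0.0344]
tool_rot: [179.9, -0.3, 161.4]
force: [-11.1, 3.3, 20.5]
grip_width: 0.0007
```

carry_out --plan '[{"fingers": 1,"dx": 0.04,"dy": 0,"dz": -0.04,"rx": 0,"ry": 0,"rz": 0},{"fingers": 1,"dx": 0.04,"dy": 0,"dz": -0.04,"rx": 0,"ry": 0,"rz": 0},{"fingers": 1,"dx": 0.02,"dy": 0,"dz": -0.1,"rx": 0,"ry": 0,"rz": 0},{"fingers": 1,"dx": 0,"dy": 0,"dz": -0.1,"rx": 0,"ry": 0,"rz": 0},{"fingers": 1,"dx": 0,"dy": 0,"dz": 0,"rx": 0,"ry": 0,"rz": 0}]'

```text
time_s: 10.7
tool_pos: [0.5781, -0.0092, 0.0407]
tool_rot: [180.0, 0.0, 161.4]
force: [-0.1, 0.7, -0.4]
grip_width: 0.0006
```

```bash
python3 look.py 8
```

```text
[ 0.57814126 -0.00924956  0.0406942 ] [1.79993934e+02 4.13613636e-02 1.61377081e+02] [-0.09640141  0.73782451 -0.37777147]
```

View pics/l8.png

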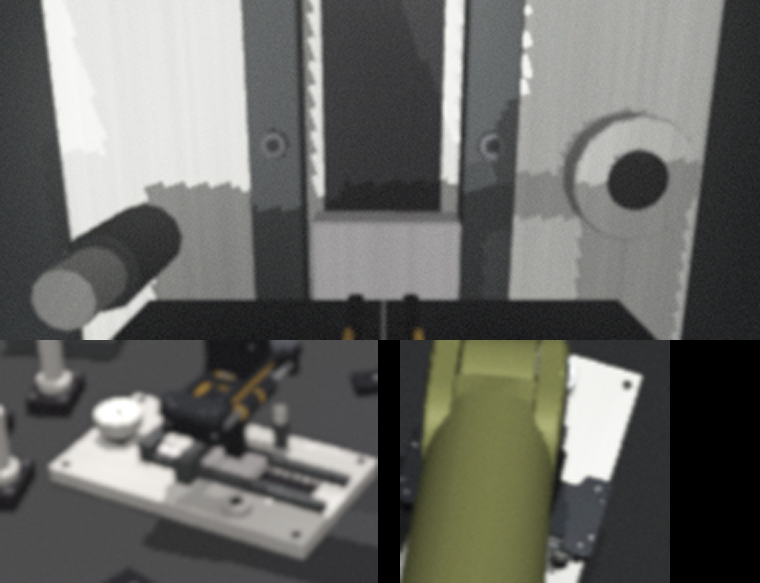

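Contact is gone: force is about 0 and the tip is 6 mm above the tail, which stayed down. I'll lift straight up and move aside.

carry_out --plan '[{"fingers": 1,"dx": 0,"dy": 0,"dz": -0.4,"rx": 0,"ry": 0,"rz": 0},{"fingers": 1,"dx": 0,"dy": 0,"dz": -0.8,"rx": 0,"ry": 0,"rz": 0},{"fingers": 1,"dx": 0,"dy": 0,"dz": -0.9,"rx": 0,"ry": 0,"rz": 0},{"fingers": 1,"dx": 0,"dy": 0,"dz": -0.9,"rx": 0,"ry": 0,"rz": 0},{"fingers": 1,"dx": 0,"dy": 0,"dz": -0.9,"rx": 0,"ry": 0,"rz": 0},{"fingers": 1,"dx": 0,"dy": 0.5,"dz": -0.5,"rx": 0,"ry": 0,"rz": 0},{"fingers": 1,"dx": 0,"dy": 0.9,"dz": 0,"rx": 0,"ry": 0,"rz": 0},{"fingers": 1,"dx": 0,"dy": 0.9,"dz": 0,"rx": 0,"ry": 0,"rz": 0},{"fingers": 1,"dx": 0,"dy": 0.9,"dz": 0,"rx": 0,"ry": 0,"rz": 0},{"fingers": 1,"dx": 0,"dy": 0.9,"dz": 0,"rx": 0,"ry": 0,"rz": 0},{"fingers": 1,"dx": 0,"dy": 0.9,"dz": 0,"rx": 0,"ry": 0,"rz": 0},{"fingers": 1,"dx": 0,"dy": 0.9,"dz": 0,"rx": 0,"ry": 0,"rz": 0}]'

```text
time_s: 12.35
tool_pos: [0.6347, 0.1605, 0.1723]
tool_rot: [-180.0, -0.0, 161.4]
force: [0.4, -0.6, 0.5]
grip_width: 0.0005
```

carry_out --plan '[{"fingers": 1,"dx": 0,"dy": 0.9,"dz": 0,"rx": 0,"ry": 0,"rz": 0},{"fingers": 1,"dx": 0,"dy": 0.9,"dz": 0,"rx": 0,"ry": 0,"rz": 0},{"fingers": 1,"dx": 0,"dy": 0.9,"dz": 0,"rx": 0,"ry": 0,"rz": 0},{"fingers": 1,"dx": 0,"dy": 0.5,"dz": 0,"rx": 0,"ry": 0,"rz": 0},{"fingers": 1,"dx": 0,"dy": 0,"dz": 0,"rx": 0,"ry": 0,"rz": 0},{"fingers": 1,"dx": 0,"dy": 0,"dz": 0,"rx": 0,"ry": 0,"rz": 0}]'

```text
time_s: 13.1
tool_pos: [0.665, 0.2481, 0.1724]
tool_rot: [-179.9, 0.0, 161.3]
force: [0.8, -0.5, -0.4]
grip_width: 0.0002
```

Run:
```python
from tr import *
from cell import sensors, imaging
o=sensors.get_obs();print(o["tool_pos"],o["force"],o["joint_velocities"].round(2))
c=imaging.read_camera("top");pickle.dump(c,open("pics/top9.pkl","wb"));cv2.imwrite("pics/top9.png",c["color"][:,:,::-1])
cv2.imwrite("pics/top9c.png",cv2.resize(c["color"][115:260,230:350,::-1],None,fx=4,fy=4,interpolation=cv2.INTER_CUBIC))
s=imaging.read_camera("side");pickle.dump(s,open("pics/side9.pkl","wb"))
cv2.imwrite("pics/side9c.png",cv2.resize(s["color"][190:265,180:320,::-1],None,fx=5.5,fy=5.5,interpolation=cv2.INTER_CUBIC))
```

```text
[0.66504214 0.24811356 0.17243568] [ 0.75255469 -0.47268473 -0.42718926] [ 0.39 -0.52  0.34  0.31 -0.02 -0.01  0.05]
```

View pics/top9.png

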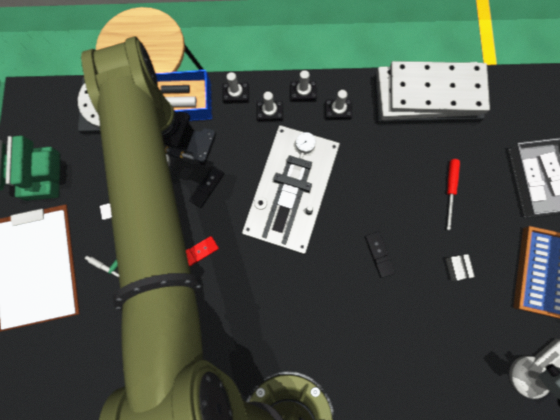

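View pics/top9c.png

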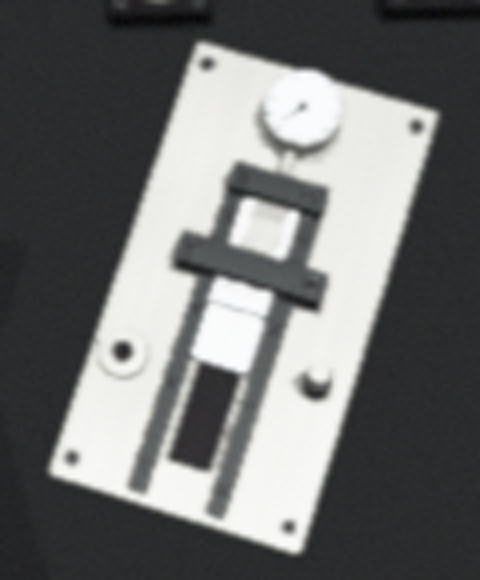

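View pics/side9c.png

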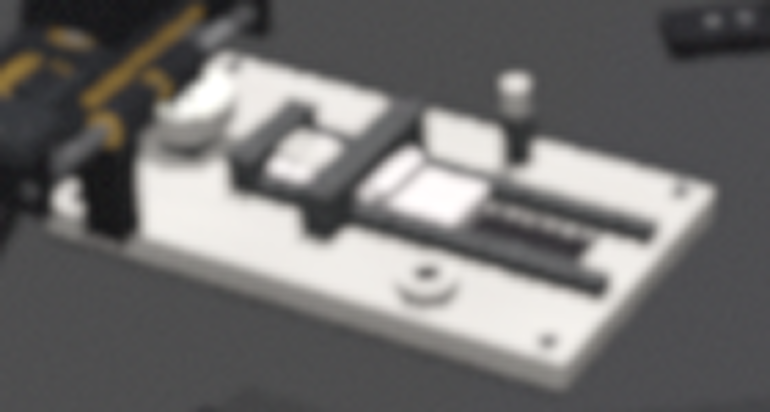

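Run:
```python
from tr import *
c=pickle.load(open("pics/top9.pkl","rb"));f=lambda p:(np.array(p,float)+.5)/4-.5+[230,115]
print("tail rear top",fx(c,f([(191,356),(242,371)]),.034),"slot rear",fx(c,f([(168,460),(208,471)]),.02),"stop face top edge/nose",fx(c,f([(238,196),(299,212)]),.034),"shoulder",fx(c,f([(205,303),(262,318)]),.034))
s=pickle.load(open("pics/side9.pkl","rb"));g=lambda p:(np.array(p,float)+.5)/5.5-.5+[180,190]
print("side tail rear",fx(s,g([(450,225),(492,182)]),.034),"stop base?",)
```

```text
tail rear top [[9.5, 21.3], [10.2, -15.1]] slot rear [[-61.8, 14.9], [-60.6, -13.6]] stop face top edge/nose [[127.9, 25.9], [129.8, -18.0]] shoulder [[47.9, 23.9], [49.8, -16.7]]
side tail rear [[7.0, 29.0], [7.2, -17.9]] stop base?
```

Run:
```python
from cell import sensors,ticket
o=sensors.get_obs();print(o["force"],o["time_s"]);print(ticket.sign_off())
```

```text
[ 0.00555399 -0.54093819 -0.52467489] 13.2
the job is handed in; nothing more can be done
None
```

The slide block is home against the end stop and flat under the leaf spring as far as I could check. I handed the job in at 13.2 s; it reports no verdict.

**What I did:** With the fingers shut, I pressed on the block's tail to bed height. I kept about 24–49 N on it while sliding it under the bridge and leaf. It stopped against the end stop, where 3.6 mm more command moved it only 0.1 mm. I then took the forward push and the pressure off together, lifted straight up and moved aside.

**Last checks:**
- **Position:** the top view puts the tail's rear edge at fixture x of about 9.5–10 mm. Exactly home is 10 mm.
- **Held flat:** the tail stayed down after release. I could not read the leaf spring's angle directly, so I judged it from the pictures and the position.
- **Bystanders:** the ring and plug gauges are at the same pixels as at the start. The arm hid the setting disc and partly hid the micrometer and spare block in the last top view. It never came down near them.
- **Robot clear:** the force reading was about 0 N and the tool was 0.17 m above the table.

**Disagreement:** the side view gave about 7 mm for the same tail edge. Its fit to the fixture's corners was already several millimetres off at the start, so I relied on the top and wrist views and the contact with the stop.

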